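# Unlock the medicine box

## Robot

A 6-joint arm with a two-finger parallel gripper is mounted at the origin on a cart in front of the work surface, level with it; the furniture and walls round the work are solid. World frame = base frame: x ahead of the robot, y to its left, z up, the work surface at z = 0. Lengths are in mm, angles in rad, forces in N, time in s.
With the tool pointing down it reaches from about 400 to 825 mm from the base axis. Payload 7 kg.
Tool frame: the origin (TCP) lies on the mounting face of the last link; the fingertips stand 173 mm ahead of it and the grasp point (between the pads) lies 155 mm ahead of it; z points along the fingers, y is the direction in which the jaws open and shut (so a half turn about z gives the same grasp; the last joint's range is limited). The gripper opens to 85 mm and grips with 20 to 120 N. Pads are 22 mm wide; open, the fingers measure 114 mm over their backs; the gripper's body (76 mm by 85 mm) begins 54 mm behind the grasp point. The pads swing forward as they close: fully open they stand 13 mm farther back than shut.
Start: joints at [-1.012, 0.359, 0.012, 0, -1.224, -0.288], TCP at [180.538, -650.386, 404.702] pointing down, gripper open.
Joint ranges: [-3.07, 3.07], [-1.43, 2.12], [-1.02, 1.25], [-3.03, 1.67], [-3.05, -0], [-3.03, 3.03]. Speed limits (rad/s): [2.39, 2.39, 3.01, 3.14, 3.14, 3.14].

## Interface

Orientations are given as a unit quaternion [x, y, z, w].
In Python, from plant import env gives the robot as it stands.
- The arm moves only by the shell command python3 -m handwheel 'ROWS' [OPENING]. ROWS is JSON, one flat list of numbers, 6 for each row, row after row: the shift along the tool's x, y, z in mm, then the turn, a rotation vector about the tool's x, y, z in rad. In form: [tx, ty, tz, rx, ry, rz, tx, ty, tz, rx, ry, rz, ...]. A call has exactly 8 rows; each row shifts and turns the commanded pose from where the row before left it, along the tool's axes as they then stand; what a row does not reach is not made up. A row lasts 1/8 s, in which the tool goes at most 62.5 mm and 10.7 degrees, less where a joint would pass 70% of its speed; a pose out of reach is approached as far as the arm can. A call is refused whole if a number of a shift passes 62.5 or a number of a turn 0.188, either way. A call with a gripper value outside its range is refused whole. OPENING is the finger opening in mm, from 0 to 85.4, set as the call begins (- or left out, the last holds). The fingers move at their own pace and stop on an object; the grip force is fixed at half the most. Time passes only in rows, so rows that do not move let the fingers close, or fill a call up. It gives the time, the measured TCP pose, the force and the opening at its end, in the units of the state.
- env.observe(): the state, without advancing time (a new reading comes with each control period).
- env.get_image(name): name is "side" or "top" or "wrist"; returns (picture, depth): 400x640x3 uint8, blue, green, red; 400x640 float32, mm along the optical axis (not along the pixel's ray), 0 where there is no reading.
- env.camera_info(name): a dict with "fx", "fy", "cx", "cy" (pixels), "dist" ([k1, k2, p1, p2, k3] as OpenCV has them; the pictures are not rectified), "R" (3x3) and "t" (3): a world point X has camera coordinates R X + t; the wrist camera has in their place "T_tool_cam" (4x4, takes a point from camera to tool coordinates, whose origin is the TCP and whose axes are the flange's). Camera axes: x right, y down, z forward; pixel columns grow to the right and rows downward; lengths in mm; the calibration is good to about 2 mm. A picture is of the moment at which its call begins: read the wrist's pose just before it. camera_info takes no time and is no camera call.
- env.finish_job(): hands the job in, once; it reports no verdict.
The state is a dict: "time": time; "joint_pos": joint angles; "dq": joint speeds; "tau": joint torques, N m; "eef_pos": TCP position; "eef_rot": TCP orientation; "contact_force": force on the tool from outside, world axes, zero at the start; "wrist_torque": the same for the moment, N m; "width": opening from 0.0 (shut) to 1.0 (fully open).
Only numpy, scipy, OpenCV 4.12 (cv2) and the standard library are available. Lean on these libraries where they do the work, as an engineer would, in place of code of your own. Each camera call takes 0.05 s, during which the arm holds its last target. There are 200 camera calls.

## Task

Take the key out of its wooden stand, push it fully home into the keyhole on top of the grey medicine box and turn it clockwise until the hidden bolt lets go and the drawer springs open. Leave the key fully in the lock and let go of it, and do not disturb the tumbler, timer and cup behind.

Things in the scene. Friction and masses are not known exactly. Their poses are not given: they have to be found in the camera images.
- key_bow (a point): Centre of the bow (flat grip plate) of a loose steel key, 72 mm tall, under 0.1 kg, starting upright in the wooden stand, bow up. Bow: 10 mm thick (key x), 34 mm wide (y), 32 mm tall (z, up), a dark dot on both flat faces. This point is 56 mm above the key's tip. The bow lies in the plane of the bit below, and half a turn about z looks the same.
- key_tip (a point): Middle of the key's lower end; axes as key_bow. Going up from here: a flat bit 6 mm thick (x), 20 mm wide (y), 12 mm tall, its lowest 4 mm narrowed to 3.5 x 15 mm; a round shaft of 8 mm diameter; a collar of 18 mm diameter from 29 to 32 mm; the bow from 40 to 72 mm.
- key_stand: Fixed wooden key stand on the worktop, in front of the tray: block 40 x 52 mm (x, y), 34 mm tall. A well 9 mm (x) by 23 mm (y) holds the key loosely, tip 6 mm above the worktop: raise it 28 mm to clear. Origin: centre of the underside; z up. The key's y lies along the stand's y at the start.
- medbox: Fixed grey medicine box on the woven tray (tray top 8 mm above the worktop), 120 mm deep (x), 150 mm wide (y), 78 mm tall, with a white raised cross on the rear of its flat deck and the keyhole in the front part; the drawer fills its front (-x side). Origin: centre of the underside; z up.
- keyhole (a point): Centre of the keyhole's mouth, at the top of its steel surround, 5 mm above the box's deck, 28 mm in front of the box's middle; axes as medbox. Vertical slot 9 mm (x) by 23 mm (y), with a bevelled lead-in 4 mm wide all round (mouth 17 x 31 mm). The key turns only when its tip is 27 mm below this point (collar 2 mm above the surround); turned, its bit is caught below.
- lock_floor (a point): Centre of the floor of the lock's turning plug, on which the tip of a fully inserted key rests, 27 mm below the keyhole's mouth, on its axis. The plug's own slot is 10 x 24 mm, in line with the keyhole at the start.
- lock (a joint): Turn of the lock's plug (rad): 0 locked, key slot in line with the keyhole; grows clockwise seen from above, to a stop at 1.2. It has friction of about 0.06 N m and stays where it is left. The key has up to 0.2 rad of play in it. The bolt is fully drawn at about 0.9.
- drawer (a joint): How far the drawer has come out to the front, -x of the box (m): 0 shut; once the bolt is drawn its spring pushes it out to a stop at 0.055.
- tumbler: Small clear glass, 48 mm across, 61 mm tall, loose, behind the work; leave alone. Origin: centre of the underside.
- dial_timer: Round kitchen timer, white with a wooden top, 62 mm across, 44 mm tall, loose, behind the work; leave alone. Origin: centre of the underside.
- mug: Small white cup with a handle, 60 x 83 mm, 49 mm tall, loose, behind the work; leave alone. Origin: on the underside.

How it is judged:
By the outcome, as a careful person would: the job done as asked, in the order asked, and still so for the second after the job is handed in, with the robot touching nothing.
It also fails if it takes over 43 s, if anything falls off the work surface, if the arm or the gripper's body presses on something with over 40 N, if the wrist force passes 120 N, or if a joint passes its speed limit or range.

## Working session

There is one attempt and no reset: what is moved stays moved. The work goes in short steps, Python scripts to look and compute and a shell command to move; the robot and the scene stay as the last step left them, time stands still between calls to the robot, and variables do not carry over. Pictures are saved under pics/ and viewed, about 8 in all and at most 12, crops included, and the job is handed in when it is done.

```bash
ls; mkdir -p pics
cat > h.py <<'E'
import numpy as np, cv2
from scipy.spatial.transform import Rotation as Ro
from plant import env
def cam(n):
    c=env.camera_info(n); K=np.array([[c['fx'],0,c['cx']],[0,c['fy'],c['cy']],[0,0,1.]]); d=np.array(c['dist'],float)
    if 'R' in c: R=np.array(c['R']);t=np.array(c['t'])
    else:
        s=env.observe(); T=np.eye(4);T[:3,:3]=Ro.from_quat(s['eef_rot']).as_matrix();T[:3,3]=s['eef_pos']
        W=np.linalg.inv(T@np.array(c['T_tool_cam'])); R=W[:3,:3];t=W[:3,3]
    return K,d,R,t
def ray(C,uv):
    K,d,R,t=C; p=cv2.undistortPoints(np.array(uv,float).reshape(-1,1,2),K,d).reshape(-1,2)
    return -R.T@t, np.c_[p,np.ones(len(p))]@R
def onplane(C,uv,z):
    o,v=ray(C,uv); return o+v*((z-o[2])/v[:,2])[:,None]
def depthpts(C,uv,D):
    o,v=ray(C,uv); return o+v*np.array(D).reshape(-1,1)
def proj(C,X):
    K,d,R,t=C; return cv2.projectPoints(np.array(X,float).reshape(-1,1,3),cv2.Rodrigues(R)[0],t,K,d)[0].reshape(-1,2)
E
python3 - <<'E'
from h import *
for n in ['top','side','wrist']:
    C=cam(n); im,D=env.get_image(n); cv2.imwrite(f'pics/{n}0.png',im); np.savez(f'pics/{n}0.npz',im=im,D=D,K=C[0],d=C[1],R=C[2],t=C[3])
    o,v=ray(C,[[320,200]]); print(n,o.round(),v.round(2),C[0][0,0])
s=env.observe(); print(s)
E
```

```text
pics
top [ 498.   56. 1051.] [[ 0.12 -0.02 -0.99]] 451.88596488621715
side [ 246. -588.  506.] [[ 0.46  0.75 -0.48]] 403.98247428496046
wrist [ 100. -674.  373.] [[ 0.31  0.11 -0.94]] 295.99730266787367
{'time': 0.15, 'joint_pos': array([-1.01188166e+00,  3.59195504e-01,  1.12621474e-02, -2.34337580e-04,
       -1.22412472e+00, -2.88109590e-01]), 'dq': array([ 0.0009291 , -0.00195555,  0.00185701,  0.00129829,  0.00030287,
        0.0001052 ]), 'tau': array([-1.78506194e-03, -5.83874595e+01,  2.93649763e+01,  6.94044560e+00,
       -4.26643674e-03, -9.20079373e-07]), 'eef_pos': array([ 180.52071884, -650.25252696,  403.99667798]), 'eef_rot': array([-1.34949633e-01,  9.90852252e-01,  6.20417145e-04, -1.58828811e-04]), 'contact_force': array([-0.22360051,  0.50059307, -0.47255984]), 'wrist_torque': array([ 0.03710081,  0.01830021, -0.00358135]), 'width': 0.9997656939588428}
```

View pics/top0.png

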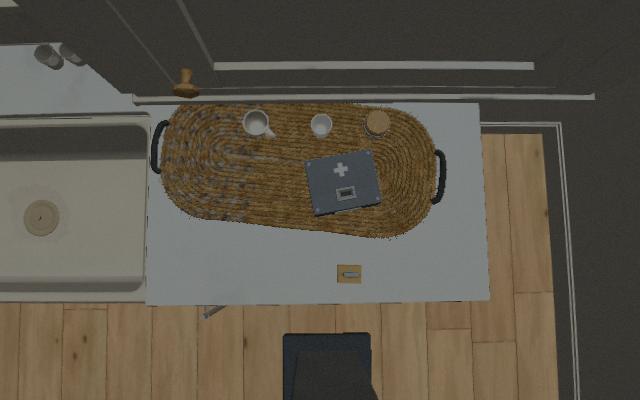

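View pics/side0.png

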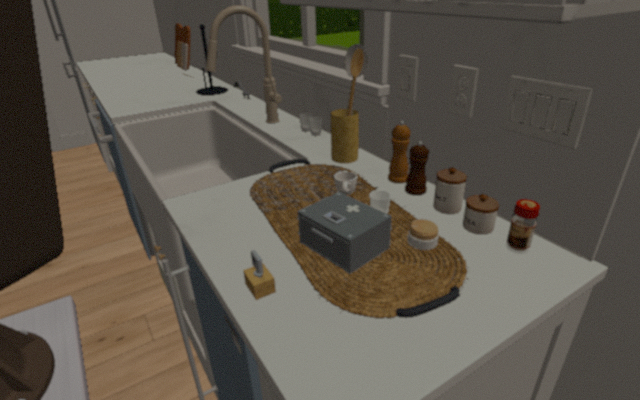

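Top view: the stand is at about (349,274) and the key bow at (351,274). The box deck is centred near (343,183), with the keyhole at (346,193). Next I'll measure these coarsely.

```bash
python3 - <<'E'
from h import *
z=np.load('pics/top0.npz'); C=(z['K'],z['d'],z['R'],z['t']); im=z['im']; D=z['D']
hsv=cv2.cvtColor(im,cv2.COLOR_BGR2HSV)
def rect(m,x0,y0,x1,y1,h,name):
    q=np.zeros_like(m); q[y0:y1,x0:x1]=m[y0:y1,x0:x1]
    c=max(cv2.findContours(q,cv2.RETR_EXTERNAL,cv2.CHAIN_APPROX_NONE)[0],key=cv2.contourArea)
    P=onplane(C,c.reshape(-1,2),h)[:,:2].astype(np.float32)
    print(name,cv2.minAreaRect(P),cv2.minAreaRect(c))
rect(cv2.inRange(hsv,(8,70,40),(30,255,255)),325,255,375,295,34,'stand')
uv=np.argwhere(D[170:190,310:375]>0)
rect(cv2.inRange(hsv,(95,30,40),(130,255,140)),295,140,390,225,86,'box')
rect(cv2.inRange(hsv,(0,0,120),(180,60,255)),333,183,360,203,91,'surround')
rect(cv2.inRange(hsv,(0,0,130),(180,60,255)),330,160,350,180,87,'cross')
print(onplane(C,[[351,274]],78),onplane(C,[[346,193]],91))
for u,v in [(351,274),(325,190),(346,193),(300,280),(320,126),(376,122),(257,122)]: print((u,v),hsv[v,u],depthpts(C,[[u,v]],D[v,u]).round(1))
E
python3 - <<'E'
import cv2
a=cv2.imread('pics/top0.png')
cv2.imwrite('pics/topc.png',cv2.resize(a[140:300,290:400],None,fx=5,fy=3.75,interpolation=cv2.INTER_CUBIC)) if 0 else cv2.imwrite('pics/topc.png',cv2.resize(a[140:300,285:405],None,fx=3.75,fy=3.75,interpolation=cv2.INTER_CUBIC))
E
```

```text
stand ((451.1517333984375, -27.631357192993164), (49.29933547973633, 37.58913040161133), 89.06844329833984) ((349.0, 273.5), (17.0, 22.0), 90.0)
box ((651.7006225585938, -13.5396728515625), (117.99578857421875, 148.52757263183594), 10.624939918518066) ((342.5384826660156, 181.19232177734375), (53.93193817138672, 68.44452667236328), 78.69007110595703)
surround ((639.7296142578125, -35.463497161865234), (0.0, 0.0), 0.0) ((353.0, 186.0), (0.0, 0.0), 0.0)
cross ((664.6395874023438, -14.695700645446777), (0.0, 0.0), 0.0) ((343.0, 175.0), (0.0, 0.0), 0.0)
[[452.02534808 -28.22669151  78.        ]] [[624.70977256 -20.0568314   91.        ]]
(351, 274) [106  26 108] [[451.8 -28.6  73.3]]
(325, 190) [101  28  74] [[632.8  24.7  83.4]]
(346, 193) [94 43 47] [[628.6 -22.4  61.8]]
(300, 280) [ 70   6 128] [[436.   82.8  -7. ]]
(320, 126) [ 60   4 131] [[794.2  32.   17.9]]
(376, 122) [ 18  95 113] [[791.9 -94.9  55.2]]
(257, 122) [ 33  18 128] [[806.7 180.8  13.7]]
```

View pics/topc.png

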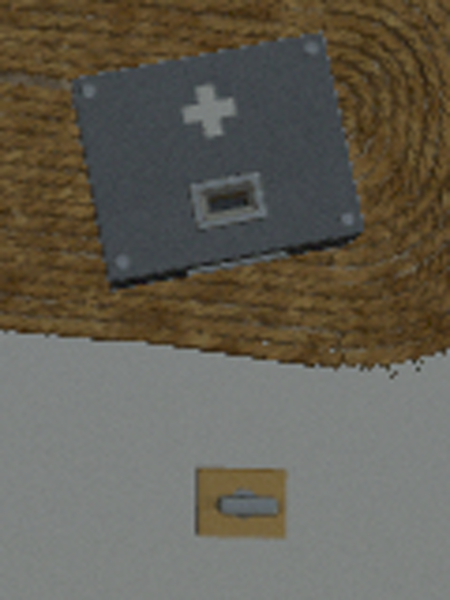

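The crop confirms both: the stand is at yaw about 0, and the box is at about +10.6° with the keyhole near (624.5,-19.5). Bow and stand centres agree at (451.5,-28). Next I'll move over the stand.

```bash
python3 -m handwheel '[-38,47,0,0,0,0,-38,47,0,0,0,0,-38,47,0,0,0,0,-38,47,0,0,0,0,-38,47,0,0,0,0,-38,47,0,0,0,0,-38,47,0,0,0,0,-38,47,0,0,0,0]' && python3 -m handwheel '[0,0,0,0,0,-0.1625,0,0,0,0,0,-0.1625,0,0,0,0,0,-0.1625,0,0,0,0,0,-0.1625,0,0,0,0,0,-0.1625,0,0,0,0,0,-0.1625,0,0,0,0,0,-0.1625,0,0,0,0,0,-0.1625]'
python3 - <<'E'
from h import *
s=env.observe(); R=Ro.from_quat(s['eef_rot']).as_matrix(); print(R.round(3), R.T@(np.array([451.5,-28,404])-s['eef_pos']), s['joint_pos'].round(3))
E
```

```text
time: 1.15
eef_pos: [373.1, -204.9, 404.9]
eef_rot: [-0.135, 0.991, -0.0, 0.0]
contact_force: [2.5, 0.5, -0.5]
width: 1.002
time: 2.15
eef_pos: [372.7, -206.7, 404.6]
eef_rot: [0.709, -0.705, -0.0, 0.0]
contact_force: [0.1, 0.5, -0.5]
width: 1.005
[[ 0.005 -1.    -0.   ]
 [-1.    -0.005  0.   ]
 [-0.     0.    -1.   ]] [-178.31364009  -79.73233124    0.58803484] [-0.04  -0.067 -0.5   -0.    -1.138  0.045]
```

```bash
python3 -m handwheel '[-44.5,-20,0,0,0,0,-44.5,-20,0,0,0,0,-44.5,-20,0,0,0,0,-44.5,-20,0,0,0,0,0,0,40,0,0,0,0,0,40,0,0,0,0,0,0,0,0,0,0,0,0,0,0,0]'
python3 - <<'E'
from h import *
C=cam('wrist'); im,D=env.get_image('wrist'); cv2.imwrite('pics/w1.png',im); np.savez('pics/w1.npz',im=im,D=D,K=C[0],d=C[1],R=C[2],t=C[3])
print(env.observe()['joint_pos'].round(3),proj(C,[[451,-28,78],[451,-28,34]]))
E
```

```text
time: 3.15
eef_pos: [453.5, -28.7, 326.0]
eef_rot: [0.707, -0.707, 0.0, -0.0]
contact_force: [0.2, 0.6, 0.4]
width: 1.0
[ 0.373  0.061 -0.569  0.001 -0.939 -0.373] [[317.28055812 212.28220069]
 [316.92663979 194.93026059]]
```

View pics/w1.png

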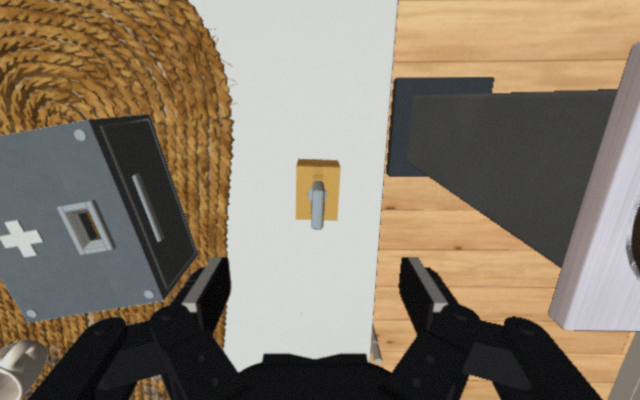

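The wrist view shows the stand top at about (296–340,165–220) and the bow at (312–325,182–230). The keyhole is at (87,228). I'll measure from this.

```bash
python3 - <<'E'
from h import *
z=np.load('pics/w1.npz'); C=(z['K'],z['d'],z['R'],z['t']); im=z['im']; D=z['D']
hsv=cv2.cvtColor(im,cv2.COLOR_BGR2HSV)
w=cv2.inRange(hsv,(8,90,60),(30,255,255))[150:225,285:350]; 
for r in (170,180,205,212): 
    u=np.flatnonzero(w[r-150])+285; print(r,u.min(),u.max(),onplane(C,[[u.min()-.5,r],[u.max()+.5,r]],34)[:,:2].round(1).tolist())
# bow by depth
print(np.unique(D[184:234:6,312:326:3].round()).tolist()[:60])
P=depthpts(C,[[u,v] for v in range(178,236) for u in range(305,335)],D[178:236,305:335].ravel())
b=P[P[:,2]>70]; print(len(b),b.min(0).round(1),b.max(0).round(1),b.mean(0).round(1)); print(cv2.minAreaRect(b[:,:2].astype(np.float32)))
for r in (195,205,215,222,228): print(r,hsv[r,306:332,1].tolist())
E
python3 - <<'E'
import cv2
a=cv2.imread('pics/w1.png')
x=cv2.resize(a[150:240,285:355],None,fx=6,fy=6,interpolation=cv2.INTER_CUBIC); y=cv2.resize(a[180:270,45:125],(480,540),interpolation=cv2.INTER_CUBIC)[:, :375]
cv2.imwrite('pics/w1c.png',cv2.hconcat([x,y]))
E
```

```text
170 297 339 [[469.5, -51.7], [430.7, -51.7]]
180 297 338 [[469.7, -42.3], [431.3, -42.4]]
205 296 337 [[471.1, -18.0], [431.6, -18.1]]
212 296 336 [[471.3, -11.0], [432.4, -11.0]]
[229.0, 230.0, 231.0, 232.0, 233.0, 234.0, 235.0, 236.0, 237.0, 238.0, 239.0, 245.0, 246.0, 254.0, 271.0, 281.0, 322.0, 323.0, 325.0]
532 [ 445.6 -113.5   71.1] [456.  -13.1 295.4] [451.  -32.2  80.4]
((450.7457275390625, -63.294307708740234), (100.3943099975586, 10.43667984008789), 89.90228271484375)
195 [141, 97, 5, 25, 21, 23, 15, 23, 29, 35, 30, 24, 21, 17, 16, 13, 15, 11, 15, 12, 25, 115, 146, 145, 143, 146]
205 [147, 143, 146, 147, 133, 69, 3, 23, 27, 32, 29, 23, 21, 20, 16, 14, 6, 32, 110, 139, 145, 145, 145, 140, 142, 146]
215 [139, 146, 141, 141, 128, 69, 11, 22, 29, 28, 29, 24, 20, 13, 10, 9, 11, 81, 136, 141, 147, 141, 143, 147, 145, 145]
222 [6, 4, 6, 6, 5, 8, 12, 22, 30, 29, 27, 20, 20, 16, 13, 10, 6, 8, 6, 5, 4, 7, 2, 4, 6, 7]
228 [6, 4, 7, 6, 4, 6, 4, 6, 21, 19, 17, 10, 12, 13, 10, 7, 7, 6, 5, 7, 4, 7, 2, 6, 6, 5]
```

View pics/w1c.png

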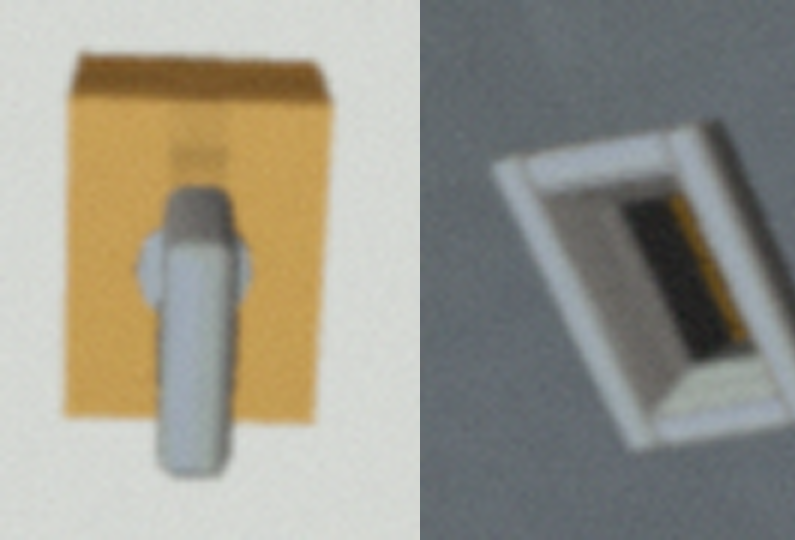

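Run:
```python
from h import *
z=np.load('pics/w1.npz'); C=(z['K'],z['d'],z['R'],z['t'])
uv=lambda a,o,s:[(p[0]/s+o[0]-.42,p[1]/s+o[1]-.42) for p in a]
print('bow',onplane(C,uv([(165,242),(233,242),(157,472),(229,472)],(285,150),6),78).round(1).tolist())
print('stand',onplane(C,uv([(73,100),(330,100),(66,414),(312,420)],(285,150),6),34).round(1).tolist())
# surround outer corners: crop x offset 420
Q=onplane(C,uv([(495-420,165),(715-420,122),(632-420,450),(0,0)],(45,180),6)[:3],91); print('sur',Q.round(1).tolist())
s=cv2.imread('pics/w1.png')[185:265,50:135]; cv2.imwrite('pics/kh.png',cv2.resize(s,None,fx=7,fy=7,interpolation=cv2.INTER_CUBIC))
```

```text
bow [[455.1, -46.4, 78.0], [446.4, -46.4, 78.0], [456.2, -14.2, 78.0], [446.6, -14.2, 78.0]]
stand [[469.2, -55.1, 34.0], [430.7, -55.1, 34.0], [471.3, -4.2, 34.0], [432.1, -3.2, 34.0]]
sur [[640.7, -37.1, 91.0], [613.1, -42.7, 91.0], [634.1, 2.0, 91.0]]
```

View pics/kh.png

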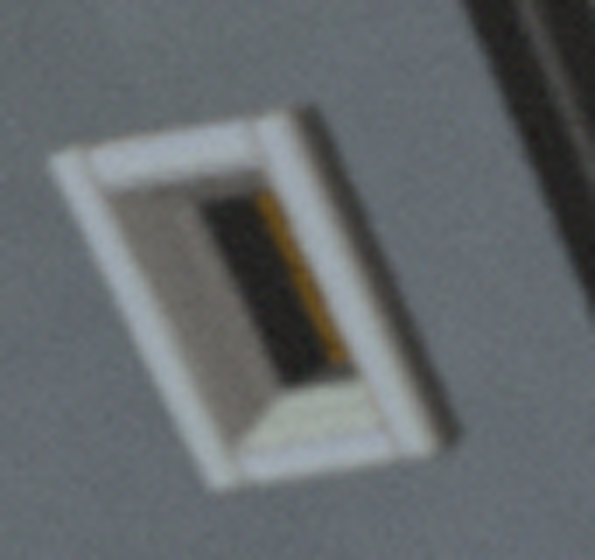

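```bash
python3 -m handwheel '[1,2,20,0,0,0.03,0,0,20,0,0,0,0,0,20,0,0,0,0,0,20,0,0,0,0,0,0,0,0,0,0,0,0,0,0,0,0,0,0,0,0,0,0,0,0,0,0,0]' 40
python3 - <<'E'
from h import *
z=np.load('pics/w1.npz'); C=(z['K'],z['d'],z['R'],z['t'])
p=np.array([(50,155),(293,108),(212,490),(440,455)],float)/7+[50,185]-.43
Q=onplane(C,p,91); print(Q.round(1).tolist(),Q.mean(0).round(1)); print([np.arctan2(-(Q[i]-Q[j])[0],(Q[i]-Q[j])[1]).round(3) for i,j in((2,0),(3,1))],np.linalg.norm(Q[2]-Q[0]),np.linalg.norm(Q[1]-Q[0]))
s=env.observe(); print(s['eef_pos'],Ro.from_quat(s['eef_rot']).as_matrix().round(3))
C=cam('wrist'); im,D=env.get_image('wrist'); cv2.imwrite('pics/w2.png',im)
E
```

```text
time: 4.2
eef_pos: [451.1, -29.7, 245.4]
eef_rot: [-0.696, 0.718, -0.0, 0.001]
contact_force: [-1.3, -0.5, 0.5]
width: 0.47
[[640.8, -37.4, 91.0], [614.8, -42.6, 91.0], [634.2, 2.0, 91.0], [608.5, -2.3, 91.0]] [624.6 -20.1  91. ]
[np.float64(0.168), np.float64(0.154)] 39.93249730791712 26.542069337404758
[451.10544831 -29.70464194 245.40158758] [[-0.03  -1.     0.001]
 [-1.     0.03   0.   ]
 [-0.    -0.001 -1.   ]]
```

View pics/w2.png

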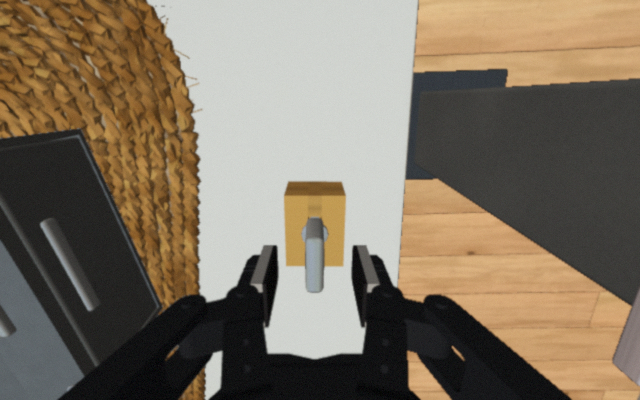

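The key is centred between the fingers (bow at x≈315, finger midline ≈316) and aligned. I'll descend, grip and lift.

```bash
python3 -m handwheel '[0,0,14,0,0,0,0,0,13,0,0,0,0,0,0,0,0,0,0,0,0,0,0,0,0,0,0,0,0,0,0,0,0,0,0,0,0,0,0,0,0,0,0,0,0,0,0,0]' && python3 -m handwheel '[0,0,0,0,0,0,0,0,0,0,0,0,0,0,0,0,0,0,0,0,0,0,0,0,0,0,0,0,0,0,0,0,0,0,0,0,0,0,0,0,0,0,0,0,0,0,0,0]' 0 && python3 -m handwheel '[0,0,-10,0,0,0,0,0,-10,0,0,0,0,0,-15,0,0,0,0,0,-20,0,0,0,0,0,-25,0,0,0,0,0,-20,0,0,0,0,0,0,0,0,0,0,0,0,0,0,0]'
python3 - <<'E'
from h import *
s=env.observe(); print(s['eef_pos'],Ro.from_quat(s['eef_rot']).as_matrix().round(3),s['wrist_torque'])
for n in('wrist','side','top'):
    C=cam(n); im,D=env.get_image(n); cv2.imwrite(f'pics/{n}3.png',im); np.savez(f'pics/{n}3.npz',im=im,D=D,K=C[0],d=C[1],R=C[2],t=C[3])
    g=s['eef_pos']; q=proj(C,[[g[0],g[1],g[2]-155]])[0]; print(n,q)
w=cv2.imread('pics/wrist3.png')[170:370,240:390]; z=np.load('pics/side3.npz'); q=proj((z['K'],z['d'],z['R'],z['t']),[[g[0],g[1],g[2]-170]])[0].astype(int)
a=z['im'][max(q[1]-60,0):q[1]+70,q[0]-50:q[0]+50]; print('sidecrop origin',q-[50,60],a.shape)
cv2.imwrite('pics/c3.png',cv2.hconcat([cv2.resize(w,(420,560)),cv2.resize(a,(375,560),interpolation=cv2.INTER_CUBIC)]))
E
```

```text
time: 5.25
eef_pos: [450.9, -29.8, 217.8]
eef_rot: [-0.696, 0.718, -0.0, 0.0]
contact_force: [-0.1, 0.2, -0.2]
width: 0.469
time: 6.25
eef_pos: [450.9, -29.7, 217.8]
eef_rot: [-0.696, 0.718, -0.0, 0.0]
contact_force: [-1.1, -0.2, 4.7]
width: 0.102
time: 7.25
eef_pos: [450.4, -29.9, 317.5]
eef_rot: [-0.696, 0.718, 0.0, -0.0]
contact_force: [-1.0, -0.1, -0.6]
width: 0.108
[450.39221219 -29.89122922 317.4661056 ] [[-0.03 -1.   -0.  ]
 [-1.    0.03  0.  ]
 [-0.    0.   -1.  ]] [ 0.02155576  0.01498493 -0.05211206]
wrist [313.18585928 280.45392344]
side [249.85951403 214.18136969]
top [355.63426466 276.84379918]
sidecrop origin [200 161] (130, 100, 3)
```

View pics/c3.png

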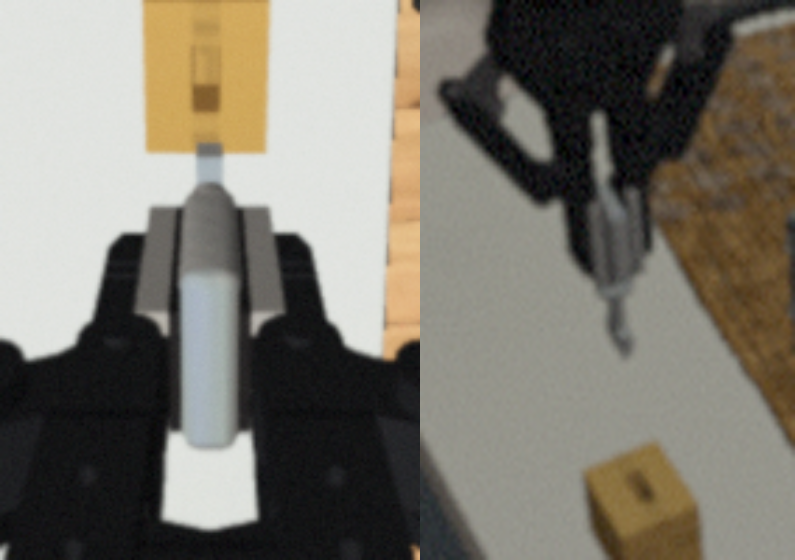

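The key is held upright and aligned: bow top at crop (184–238, 272–445), bit at (196–222, 143–185). Now I'll work out its offset from the tool.

Run:
```python
from h import *
z=np.load('pics/wrist3.npz'); C=(z['K'],z['d'],z['R'],z['t'])
f=lambda a:np.array(a,float)/2.8+[240,170]-.3
s=env.observe(); g=s['eef_pos']; dz=g[2]-217.8
print('bow',(onplane(C,f([(183,273),(238,273),(183,447),(236,447)]),78+dz)-[g[0],g[1],0]).round(1).tolist())
print('bit lower edge narrow -y end', (onplane(C,f([(196,143),(222,143)]),6+dz)-[g[0],g[1],0]).round(1).tolist())
R=Ro.from_quat(s['eef_rot']).as_matrix(); 
for yaw in (0.16,0.175,0.185): print(yaw, 'turn tool rz', -(yaw+0.03))
```

```text
bow [[2.7, -16.8, 177.2], [-5.7, -16.5, 177.2], [4.0, 15.8, 177.2], [-4.7, 16.1, 177.2]]
bit lower edge narrow -y end [[2.1, -7.3, 105.2], [-4.0, -7.1, 105.2]]
0.16 turn tool rz -0.19
0.175 turn tool rz -0.205
0.185 turn tool rz -0.215
```

```bash
python3 -m handwheel '[-3.75,-43.5,-3,0,0,0,-3.75,-43.5,-3,0,0,0,-3.75,-43.5,-3,0,0,0,-3.75,-43.5,-3,0,0,0,0,0,0,0,0,-0.1,0,0,0,0,0,-0.105,0,0,0,0,0,0,0,0,0,0,0,0]'
python3 - <<'E'
from h import *
s=env.observe(); print(s['eef_pos'],Ro.from_quat(s['eef_rot']).as_matrix().round(3),s['joint_pos'].round(2))
C=cam('wrist'); im,D=env.get_image('wrist'); np.savez(f'pics/wrist4.npz',im=im,D=D,K=C[0],d=C[1],R=C[2],t=C[3])
print(proj(C,[[624.6,-20.1,91]]))
cv2.imwrite('pics/w4.png',cv2.resize(im[130:330,215:415],(600,600),interpolation=cv2.INTER_CUBIC))
E
```

```text
time: 8.4
eef_pos: [625.2, -20.0, 329.2]
eef_rot: [0.765, -0.643, -0.0, 0.0]
contact_force: [-0.5, -0.0, -0.6]
width: 0.107
[625.15262173 -20.01077049 329.2419744 ] [[ 0.172 -0.985 -0.001]
 [-0.985 -0.172 -0.   ]
 [ 0.     0.001 -1.   ]] [ 0.28  0.33 -0.2  -0.   -1.03 -0.11]
[[313.80709145 215.94600203]]
```

View pics/w4.png

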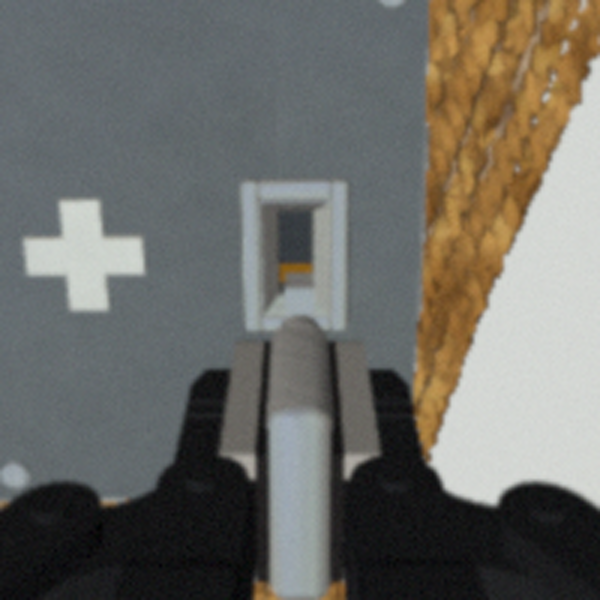

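The surround shows at crop (242–347, 183–330), square with the view. The bit's end is visible at about (284–313, 275), in line with the slot.

Run:
```python
from h import *
z=np.load('pics/wrist4.npz'); C=(z['K'],z['d'],z['R'],z['t'])
f=lambda a:np.array(a,float)/3+[215,130]-.33
s=env.observe(); g=s['eef_pos']; R=Ro.from_quat(s['eef_rot']).as_matrix()
tip=g[2]-217.8+6
T=lambda uv,h:((onplane(C,f(uv),h)-g)@R).round(1)
S=T([(242,183),(347,183),(246,330),(345,330)],91); print('sur tool',S.tolist(),S.mean(0))
print('slot', T([(278,205),(313,205)],87).tolist())
print('bow',T([(268,412),(331,412),(272,598),(328,598)],tip+72).mean(0), 'tip -y end',T([(285,274),(313,274)],tip).tolist(), 'tip z',tip)
```

```text
sur tool [[20.0, -13.1, 238.4], [20.0, 12.6, 238.4], [-19.9, -12.9, 238.4], [-19.9, 12.8, 238.4]] [ 5.000e-02 -1.500e-01  2.384e+02]
slot [[13.0, -4.4, 242.4], [13.0, 4.4, 242.4]]
bow [  0.85   1.   139.8 ] tip -y end [[7.2, -2.2, 211.8], [7.2, 4.0, 211.8]] tip z 117.62690731641345
```

```bash
python3 -m handwheel '[0,-1,10,0,0,0,0,0,8,0,0,0,0,0,5,0,0,0,0,0,3,0,0,0,0,0,3,0,0,0,0,0,3,0,0,0,0,0,3,0,0,0,0,0,0,0,0,0]'
```

```text
time: 9.45
eef_pos: [626.1, -19.8, 294.4]
eef_rot: [0.766, -0.643, -0.0, 0.0]
contact_force: [0.2, -0.9, -2.0]
width: 0.11
```

The tip is at 82.6 mm, past the bevel, with almost no force. Continuing down.

```bash
python3 -m handwheel '[0,0,3,0,0,0,0,0,3,0,0,0,0,0,3,0,0,0,0,0,3,0,0,0,0,0,2,0,0,0,0,0,2,0,0,0,0,0,0,0,0,0,0,0,0,0,0,0]'
```

```text
time: 10.45
eef_pos: [626.3, -19.8, 278.8]
eef_rot: [0.766, -0.643, 0.0, -0.0]
contact_force: [0.4, -0.5, -0.8]
width: 0.104
```

```bash
python3 -m handwheel '[0,0,1,0,0,0,0,0,1,0,0,0,0,0,1,0,0,0,0,0,1,0,0,0,0,0,0.5,0,0,0,0,0,0,0,0,0,0,0,0,0,0,0,0,0,0,0,0,0]'
```

```text
time: 11.45
eef_pos: [626.3, -19.9, 275.7]
eef_rot: [0.766, -0.642, 0.0, -0.0]
contact_force: [-3.5, 0.5, 9.4]
width: 0.108
```

The tip is seated on the floor (63.9 mm against 64 expected, 9 N). Now turning clockwise.

```bash
python3 -m handwheel '[0,0,-0.5,0,0,0.1,0,0,0,0,0,0.15,0,0,0,0,0,0.15,0,0,0,0,0,0.15,0,0,0,0,0,0.15,0,0,0,0,0,0.15,0,0,0,0,0,0.15,0,0,0,0,0,0]'
python3 - <<'E'
from h import *
s=env.observe(); print(s['eef_pos'],s['wrist_torque'],s['joint_pos'].round(2))
E
```

```text
time: 12.45
eef_pos: [625.2, -19.3, 275.7]
eef_rot: [-0.363, 0.932, 0.001, -0.001]
contact_force: [-8.2, 5.7, 12.3]
width: 0.107
[625.17579152 -19.28815116 275.70084803] [2.0724518  3.47138934 0.11123297] [ 0.28  0.39 -0.26 -0.   -0.92 -1.11]
```

```bash
python3 -m handwheel '[0,0,0,0,0,0.05,0,0,0,0,0,0.05,0,0,0,0,0,0.05,0,0,0,0,0,0.03,0,0,0,0,0,0,0,0,0,0,0,0,0,0,0,0,0,0,0,0,0,0,0,0]'
python3 - <<'E'
from h import *
s=env.observe(); print(s['eef_pos'],s['wrist_torque'],s['joint_pos'].round(2))
for n in ('side','top'):
    im,D=env.get_image(n); cv2.imwrite(f'pics/{n}5.png',im)
a=cv2.imread('pics/side5.png')[130:290,250:450]; cv2.imwrite('pics/c5.png',cv2.resize(a,None,fx=3.5,fy=3.5,interpolation=cv2.INTER_CUBIC))
E
```

```text
time: 13.45
eef_pos: [625.1, -19.1, 275.7]
eef_rot: [-0.279, 0.96, 0.001, -0.001]
contact_force: [-9.7, 6.4, 12.6]
width: 0.107
[625.05863168 -19.09816069 275.70236388] [2.58121394 3.68384138 0.15137994] [ 0.28  0.39 -0.26 -0.   -0.92 -1.28]
```

View pics/c5.png

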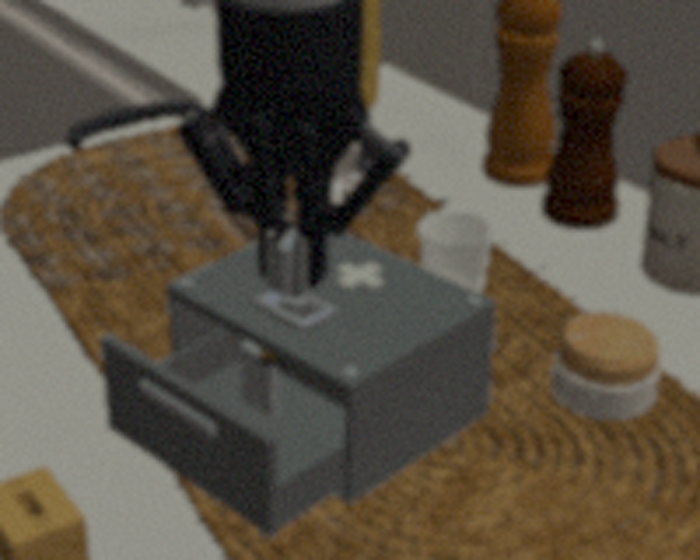

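The drawer is out in full, and the tumbler and timer are undisturbed. I'll release the key and retreat straight up.

```bash
python3 -m handwheel '[0,0,0,0,0,0,0,0,0,0,0,0,0,0,0,0,0,0,0,0,0,0,0,0,0,0,0,0,0,0,0,0,0,0,0,0,0,0,0,0,0,0,0,0,0,0,0,0]' 45 && python3 -m handwheel '[0,0,-5,0,0,0,0,0,-15,0,0,0,0,0,-30,0,0,0,0,0,-30,0,0,0,0,0,-30,0,0,0,0,0,-20,0,0,0,0,0,0,0,0,0,0,0,0,0,0,0]'
python3 - <<'E'
from h import *
s=env.observe(); print(s['eef_pos'],s['contact_force'])
out=[]
for n in ('wrist','side','top'):
    C=cam(n); im,D=env.get_image(n); np.savez(f'pics/{n}6.npz',im=im,D=D,K=C[0],d=C[1],R=C[2],t=C[3])
    q=proj(C,[[625,-20,100]])[0].astype(int); h=100 if n=='wrist' else 65
    x0=max(0,min(640-2*h,q[0]-h)); y0=max(0,min(400-2*h,q[1]-h)); print(n,x0,y0,h)
    out.append(cv2.resize(im[y0:y0+2*h,x0:x0+2*h],(266,266) if n=='top' else (400,400),interpolation=cv2.INTER_CUBIC))
    if n=='top':
        # bow top points by depth around lock
        P=depthpts(C,[[u,v] for v in range(170,215) for u in range(320,375)],D[170:215,320:375].ravel()); 
cv2.imwrite('pics/c6.png',cv2.hconcat(out[:2]))
E
```

```text
time: 14.55
eef_pos: [626.2, -19.8, 274.7]
eef_rot: [-0.279, 0.96, 0.0, -0.0]
contact_force: [0.5, 0.1, -0.2]
width: 0.531
time: 15.55
eef_pos: [625.9, -19.9, 404.7]
eef_rot: [-0.279, 0.96, 0.0, 0.0]
contact_force: [-0.5, -0.5, 0.4]
width: 0.527
[625.91682031 -19.85019759 404.71995711] [-0.48774841 -0.53467422  0.41603395]
wrist 215 88 100
side 268 147 65
top 281 127 65
```

View pics/c6.png

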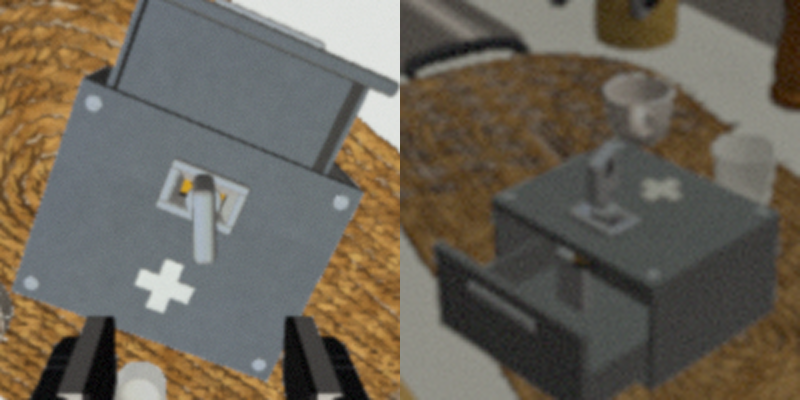

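The key stands upright and turned in the lock, the drawer is open, and the gripper is clear. One height check before I hand it in.

Run:
```python
from h import *
z=np.load('pics/wrist6.npz'); C=(z['K'],z['d'],z['R'],z['t']); D=z['D']
for u,v in [(203,215),(204,235),(205,250)]:
    U,V=round(215+u/2),round(88+v/2); print(depthpts(C,[[U,V]],D[V,U]).round(1))
U,V=215+65,88+117; print('deck',depthpts(C,[[U,V]],D[V,U]).round(1))
a=np.load('pics/top0.npz')['im'].astype(int); b=np.load('pics/top6.npz')['im'].astype(int)
for n,(u,v) in dict(tumbler=(320,126),timer=(376,122),mug=(260,124)).items():
    print(n,abs(a-b)[v-16:v+17,u-18:u+19].mean().round(2))
print(env.finish_job())
```

```text
[[621.  -22.7 136.5]]
[[627.9 -17.3 137.4]]
[[633.3 -12.8 136. ]]
deck [[663.4 -39.6  85.8]]
tumbler 23.5
timer 35.01
mug 33.14
the job is handed in; nothing more can be done
None
```

The key is in the lock and turned, the drawer has sprung open, and I handed the job in at about 16 s of the 43 s allowed.

- **What I did:** I gripped the key in its stand, lifted it clear and lowered it into the keyhole. The tip touched the lock floor at 63.9 mm (64 expected) with about 9 N. I then turned it 1.18 rad clockwise, let go and raised the gripper 130 mm.
- **Key:** It stands upright and turned in the lock. Its bow top measured 136–137 mm, against 136 mm for a fully seated key, and the wrist force was near 0 after release.
- **Drawer:** The side and wrist pictures show it well out. I did not measure the distance.
- **Tumbler, timer and cup:** My before/after comparison of the top camera gave large differences (23–35 grey levels), so it did not confirm they were untouched. The arm stood over that area by then and is the likely cause, but I did not look at that picture. In the side pictures taken after the turn all three are upright. The gripper stayed above the box throughout the lock work and registered no other contact.

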